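# Nip up a bearing in a turnbuckle clamp

### The job

Clamp the bearing for inspection: take the tommy bar out of its keeper, put it through the hole in the turnbuckle body up to its collar, and lever the body over towards the bearing until both jaws have drawn in and hold the ring firmly. It takes about 0.95 N m at the body, of which 0.55 N m is only thread friction; much more would squeeze the ring out of round. Then pull the bar out, put it back in its keeper, and leave the other things on the bench where they are.

Things in the scene. Friction and masses are not known exactly. Their poses are not given: they have to be found in the camera images.
- tommy_bar: Loose steel bar, about 0.15 kg, 143 mm long, standing upright in its keeper at the start. Origin at the middle of its lower tip, z along it towards the handle. From the tip: shank 10 mm thick, 37 mm long, its first 4 mm tapered; collar 18 mm thick, 6 mm high; straight round handle 13 mm thick, 100 mm long.
- tommy_hole (a point): Middle of the mouth of the 12.5 mm hole drilled right through the 30 mm square middle of the turnbuckle body, a dark steel barrel 77 mm long lying level. z points out of the hole along it, x along the turnbuckle's axis, which is 15 mm below this mouth and 72 mm above the bench. With the bar right in, its collar rests on this face and its tip is 37 mm beyond.
- turnbuckle (a joint): Turn of the body, rad: 0 with the hole upright, negative while its mouth leans away from the bearing (-0.5 to -0.35 at the start); it grows and tightens as the mouth goes over towards the bearing. Left- and right-hand coarse threads: 1 rad draws each slide in 4 mm. The jaws meet the ring somewhere from -0.25 to 0.45. It stays where it is left. The bar has 0.08 rad of slack in the hole.
- keeper_mouth (a point): Middle of the mouth of the keeper: a 26 mm square dark steel block with an upright hole of 12.5 mm, 38 mm deep, on the clamp's base plate. The mouth is 50 mm above the bench; the stowed bar stands with its collar on it and its tip 37 mm below it.
- bearing: The ball bearing to be held, 70 mm across, 23 mm high, lying loose on the base plate between the V jaws. Origin at the middle of its underside, 12 mm above the bench. Firmly: 30 to 85 N from each jaw. The body runs free at 0.55 N m (held still after a push, 0.1 to 0.2 N m less is felt); every 10 N of jaw force adds 0.08 N m, so 50 N is 0.95 N m.
- clamp_base: Grey base plate, 262 x 158 x 12 mm, bolted down. Origin under its middle; x along the turnbuckle, y from turnbuckle to bearing. In it the turnbuckle's axis runs along x at y = -46, z = 72 mm, its middle at x = 0; bearing at (0, 28); keeper at (-108, 8). Lugs up to 89 mm high at x = +/-68 to 92 mm hold the threaded ends.
- jaw_near: Steel V jaw, 19 mm high, on the slide at the keeper's end (base x < 0), bolted on at a setting that differs from day to day. Its frame is turned half round from the base's; it moves along the base's x.
- jaw_far: The like V jaw on the other slide (base x > 0); the two close on the bearing together as the body turns. Once they bear hard (15 N), each 0.002 rad more of turn adds about 1 N.
- flange: Black flange disc, 112 mm across, 11 mm thick, lying flat on the bench; not needed.
- wheel: Toothed ring wheel, 85 mm across, 19 mm high, lying flat on the bench; not needed.
- link: Small steel shift link, 78 mm long, lying on the bench near its front edge; not needed.
- rod: Ground steel rod, 236 mm long, 13 mm thick, lying on the bench at its front edge; not needed.

How it is judged:
By the outcome, as a careful person would: the job done as asked, in the order asked, and still so for the second after the job is handed in, with the robot touching nothing.
It also fails if it takes over 72 s, if anything falls off the work surface, if the arm or the gripper's body presses on something with over 40 N, if the wrist force passes 120 N, or if a joint passes its speed limit or range.

### The arm

A 6-joint arm with a two-finger parallel gripper is mounted at the origin on a cart in front of the work surface, level with it; the furniture and walls round the work are solid. World frame = base frame: x ahead of the robot, y to its left, z up, the work surface at z = 0. Lengths are in m, angles in rad, forces in N, time in s.
With the tool pointing down it reaches from about 0.3 to 0.875 m from the base axis. Payload 6.4 kg.
Tool frame: the origin (TCP) lies between the finger pads; the fingertips stand 25 mm ahead of it and the grasp point (between the pads) lies 6 mm ahead of it; z points along the fingers, y is the line along which they close (so a half turn about z gives the same grasp; the last joint's range is limited). The gripper opens to 85 mm and grips with 20 to 120 N. Pads are 22 mm wide; open, the fingers measure 114 mm over their backs; the gripper's body (76 mm by 85 mm) begins 54 mm behind the grasp point. The pads swing forward as they close: fully open they stand 13 mm farther back than shut.
Start: joints at [0.964, 0.181, 1.607, -0, 1.354, -0.206], TCP at [0.224, 0.529, 0.256] pointing down, gripper open.
Joint ranges: [-2.99, 2.99], [-0.89, 2.07], [0.3, 2.58], [-1.14, 4.28], [0, 2.63], [-3.12, 3.12]. Speed limits (rad/s): [2.57, 2.57, 3.01, 3.14, 3.14, 3.14].

### API

Orientations are given as a unit quaternion [w, x, y, z].
In Python, from bench import ctrl gives the robot as it stands.
- The arm moves only by the tool servo_tool, never from a script. Its argument "series" is text: rows parted by semicolons, each of 7 numbers parted by spaces: the gripper command: -1 is fully open, 1 is shut, values between are in proportion, then the shift along the tool's x, y, z in m, then the turn, a rotation vector about the tool's x, y, z in degrees. A call has 1 to 12 rows; each row is the pose to reach, as a shift and turn from the pose commanded when the call began, along the tool's axes at that moment; what a row does not reach only later rows make up. A row lasts 1/12 s, in which the tool goes at most 41.7 mm and 7.16 degrees, less where a joint would pass 70% of its speed; a pose out of reach is approached as far as the arm can. A call with a gripper value outside its range is refused whole. The fingers move at their own pace and stop on an object; the grip force is fixed at half the most. Time passes only in rows, so rows that repeat a pose let the fingers close. It gives the time, the measured TCP pose, the force, the opening and the grip force at its end, in the units of the state.
- ctrl.get_obs(): the state, without advancing time (a new reading comes with each control period).
- ctrl.camera(name): name is "scene" or "top" or "wrist"; returns a dict with "img" (480x640x3 uint8, red, green, blue), "z_map" (480x640 float32, m along the optical axis (not along the pixel's ray), 0 where there is no reading), "fovy" (degrees; the focal length in pixels is half the picture's height over the tangent of half this angle, whatever the lens; pixels are square), "cx", "cy" (the principal point, pixels), "extrinsics" (4x4, takes a point from camera to world coordinates); the wrist camera has in their place "T_tool_cam" (4x4, takes a point from camera to tool coordinates, whose origin is the TCP and whose axes are the flange's). Camera axes: x right, y down, z forward; pixel columns grow to the right and rows downward; lengths in m; the calibration is good to about 2 mm. The wrist camera is an equidistant fisheye: a pixel r from the principal point sees the ray r / f radians off the axis. A picture is of the moment at which its call begins: read the wrist's pose just before it.
- ctrl.hand_in(): hands the job in; it is judged then, once.
The state is a dict: "time_s": time; "q": joint angles; "dq": joint speeds; "joint_efforts": joint torques, N m; "eef_pos": TCP position; "eef_rot": TCP orientation; "wrist_force": force on the tool from outside, world axes, zero at the start; "torque": the same for the moment, N m; "opening": opening from 0.0 (shut) to 1.0 (fully open); "grasp_force": force on a finger pad.
Only numpy, scipy, OpenCV 4.12 (cv2) and the standard library are available. Lean on these libraries where they do the work, as an engineer would, in place of code of your own. Each camera call takes 0.05 s, during which the arm holds its last target. There are 200 camera calls.

## Working session

There is one attempt and no reset: what is moved stays moved. The work goes in short steps, Python scripts to look and compute and a tool call to move; the robot and the scene stay as the last step left them, time stands still between calls to the robot, and variables do not carry over. Pictures are saved under pics/ and viewed, at most 10 in all, crops included, and the job is handed in when it is done.

Besides the shell and the picture viewer there is one more tool, called after ">>>" as name(argument=value, ...) on one line, values as JSON. servo_tool: Moves the arm, as the interface text tells. Its arguments: {"type":"object","properties":{"series":{"type":"string"}},"required":["series"]}

```bash
mkdir -p pics; ls
cat > h.py <<'E'
import numpy as np, cv2
from bench import ctrl
from scipy.spatial.transform import Rotation as R
def Rq(q): return R.from_quat([q[1],q[2],q[3],q[0]])
def cloud(c):
    f=240/np.tan(np.radians(c["fovy"])/2); v,u=np.mgrid[:480,:640]; z=c["z_map"]
    p=np.stack([(u-c["cx"])/f*z,(v-c["cy"])/f*z,z],-1)
    E=c["extrinsics"]; return p@E[:3,:3].T+E[:3,3]
def save(n,im): cv2.imwrite(f"pics/{n}.png",im[...,::-1])
E
python3 - <<'E'
from h import *
o=ctrl.get_obs(); print({k:np.round(v,3) for k,v in o.items()})
a=ctrl.camera("top"); b=ctrl.camera("scene")
for n,c in(("top",a),("scene",b)):
    np.savez(n,**c); save(n,c["img"]); print(n,c["fovy"],c["cx"],c["cy"],np.round(c["extrinsics"],3).tolist(),(c["z_map"]>0).mean())
E
```

```text
pics
{'time_s': np.float64(0.0), 'q': array([ 0.964,  0.182,  1.608,  0.   ,  1.354, -0.206]), 'dq': array([-0.001,  0.002,  0.002, -0.   , -0.   ,  0.001]), 'joint_efforts': array([ 1.0000e-03, -4.4487e+01, -3.5135e+01, -0.0000e+00,  9.0000e-03,
        0.0000e+00]), 'eef_pos': array([0.224, 0.529, 0.255]), 'eef_rot': array([-0.   ,  0.199,  0.98 , -0.001]), 'wrist_force': array([ 0.017,  0.411, -0.07 ]), 'torque': array([0.038, 0.008, 0.022]), 'grasp_force': np.float64(0.0), 'opening': np.float64(0.997)}
top 44.84037345742958 323.8814737345311 244.85107821377886 [[-0.015, -0.996, 0.09, 0.372], [-1.0, 0.015, -0.008, -0.341], [0.007, -0.09, -0.996, 1.226], [0.0, 0.0, 0.0, 1.0]] 0.995869140625
scene 46.16351576192674 327.55851854784027 235.60782445489764 [[-0.781, -0.449, 0.434, 0.114], [-0.624, 0.543, -0.561, 0.171], [0.016, -0.709, -0.705, 0.702], [0.0, 0.0, 0.0, 1.0]] 0.996025390625
```

View pics/top.png

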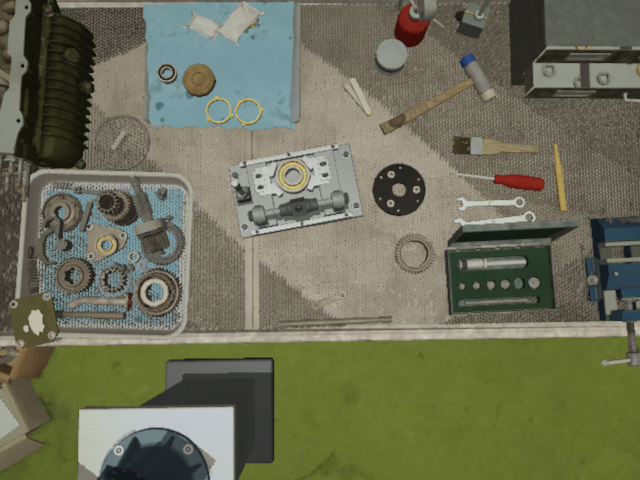

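View pics/scene.png

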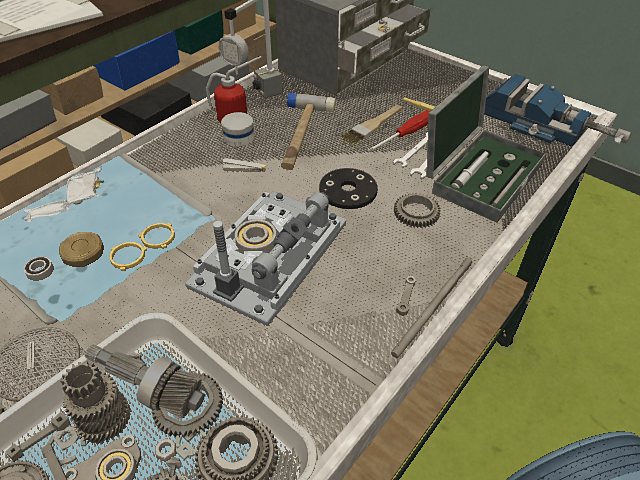

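The top view shows the plate centred near (295,190), with the keeper and bar at (240,185), the body at (297,207) and the bearing at (293,177). The scene view agrees: bar at (222,250), body about (292,240).

Run:
```python
from h import *
P={}
for n in("top","scene"):
    c=dict(np.load(n+".npz")); P[n]=cloud(c)
    p=P[n]; b=(p[...,0]>.45)&(p[...,0]<.75)&(p[...,1]>-.48)&(p[...,1]<-.1)
    bench=b&(abs(p[...,2])<.006); print(n,"bench z",np.median(p[bench][:,2]))
    m=b&(p[...,2]>.0075)&(p[...,2]<.0165)
    n_,l,s,_=cv2.connectedComponentsWithStats(cv2.morphologyEx((b&(p[...,2]>.0075)).astype(np.uint8),cv2.MORPH_OPEN,np.ones((3,3))))
    k=1+np.argmax(s[1:,4]); q=p[(l==k)&m][:,:2].astype(np.float32)
    r=cv2.minAreaRect(q); print("rect",r, "z",np.median(p[(l==k)&m][:,2]))
    bar=p[b&(p[...,2]>.1)&(p[...,2]<.2)]; print("bar",len(bar),bar.mean(0),bar.max(0))
    tip=bar[bar[:,2]>bar[:,2].max()-.006]; print("top",len(tip),tip.mean(0))
c=np.load("top.npz");save("topc",cv2.resize(c["img"][135:245,220:370],None,fx=5,fy=5,interpolation=cv2.INTER_CUBIC))
c=np.load("scene.npz");save("scenec",cv2.resize(c["img"][180:330,180:360],None,fx=4,fy=4,interpolation=cv2.INTER_CUBIC))
```

```text
top bench z 0.000874387270339172
rect ((0.5990285277366638, -0.291983425617218), (0.15776748955249786, 0.2622363269329071), 10.003130912780762) z 0.012786179087070804
bar 85 [ 0.58622405 -0.18614374  0.14158595] [ 0.59513953 -0.17883996  0.16031163]
top 35 [ 0.58810157 -0.18473549  0.15739846]
scene bench z -6.702099753463919e-05
rect ((0.6000398993492126, -0.32156625390052795), (0.15881867706775665, 0.3240053355693817), 9.946024894714355) z 0.011742713264902171
bar 307 [ 0.58145351 -0.18194266  0.13290469] [ 0.59150518 -0.17650536  0.15760229]
top 68 [ 0.58360902 -0.18349871  0.15493323]
```

View pics/scenec.png

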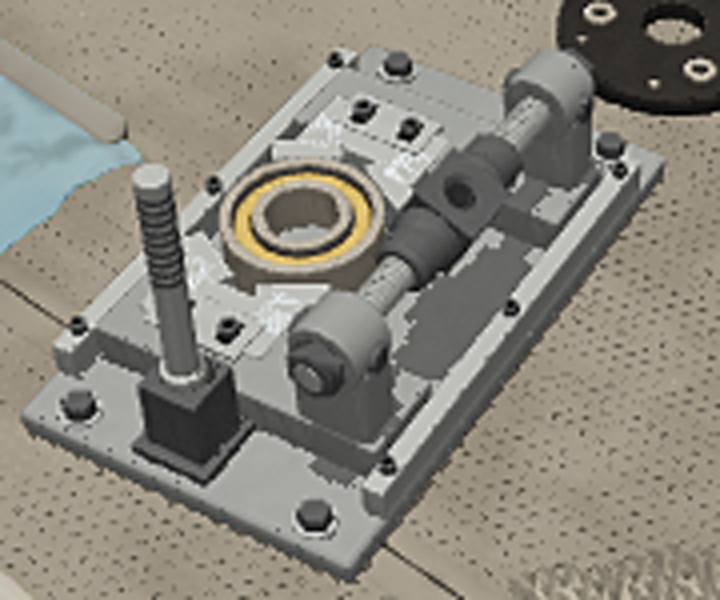

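The crop shows the bar upright in the keeper, and the body's hole at crop (460,192), leaning towards the camera. The measured rectangle is 158×262 mm, and the bar top sits where the keeper should be, so the base frame is consistent. Next I'll get the body's angle and the first move.

```bash
cat >> h.py <<'E'
A=np.radians(10.0); B0=np.array([.599,-.292,0])
BX=np.array([np.sin(A),-np.cos(A),0]); BY=np.array([np.cos(A),np.sin(A),0]); BZ=np.array([0,0,1.])
BR=np.stack([BX,BY,BZ],1)
def b2w(p): return B0+BR@np.asarray(p,float)
def w2b(p): return (np.asarray(p)-B0)@BR
def toolR(th,psi=0): # tool z along bar towards tip, bar turned by th towards bearing
    z=-(np.sin(th)*BY+np.cos(th)*BZ); x=-BX; return R.from_matrix(np.stack([x,np.cross(z,x),z],1))
def rel(pw,Rt,o=None):
    o=o or ctrl.get_obs(); R0=Rq(o["eef_rot"])
    print("shift mm",np.round(1000*R0.inv().apply(pw-o["eef_pos"]),1),"turn deg",np.round((R0.inv()*Rt).as_rotvec(degrees=True),2))
E
python3 - <<'E'
from h import *
for n in("top","scene"):
    p=w2b(cloud(dict(np.load(n+".npz")))); 
    m=(abs(p[...,0])<.014)&(abs(p[...,1]+.046)<.026)&(p[...,2]>.05); q=p[m]*1000
    print(n,len(q)); 
    o=np.argsort(q[:,1]); q=q[o]
    for y in range(-72,-20,3):
        s=q[(q[:,1]>=y)&(q[:,1]<y+3)]
        if len(s): print(y+1.5,len(s),np.round(np.median(s[:,2]),1),np.round(s[:,2].max(),1),end=" | ")
    print()
rel(b2w([-.108,.008,.25]),toolR(0))
E
```

```text
top 259
-64.5 20 80.5 84.8 | -61.5 19 81.2 87.1 | -58.5 24 82.3 88.8 | -55.5 20 83.0 87.6 | -52.5 20 84.8 90.8 | -49.5 19 84.5 90.1 | -46.5 26 88.6 93.1 | -43.5 23 90.1 93.6 | -40.5 24 90.8 94.2 | -37.5 17 90.9 94.7 | -34.5 15 83.8 88.6 | -31.5 12 78.4 82.8 | -28.5 15 73.0 76.1 | -25.5 5 67.2 68.6 | 
scene 276
-70.5 3 80.3 80.4 | -67.5 31 80.2 82.3 | -64.5 36 80.6 84.0 | -61.5 26 81.7 84.8 | -58.5 19 83.1 84.5 | -55.5 27 84.4 88.4 | -52.5 29 85.4 91.6 | -49.5 37 87.0 91.4 | -46.5 40 89.5 91.7 | -43.5 27 91.3 93.2 | -40.5 1 81.4 81.4 | 
shift mm [-613.5 -514.8    6.1] turn deg [-9.000e-02  3.000e-02  5.704e+01]
```

>>> servo_tool(series="-1 -0.307 -0.257 0.003 0 0 57;-1 -0.307 -0.257 0.003 0 0 57;-1 -0.307 -0.257 0.003 0 0 57;-1 -0.307 -0.257 0.003 0 0 57;-1 -0.307 -0.257 0.003 0 0 57;-1 -0.307 -0.257 0.003 0 0 57;-1 -0.307 -0.257 0.003 0 0 57;-1 -0.6135 -0.515 0.006 0 0 57;-1 -0.6135 -0.515 0.006 0 0 57;-1 -0.6135 -0.515 0.006 0 0 57;-1 -0.6135 -0.515 0.006 0 0 57;-1 -0.6135 -0.515 0.006 0 0 57")

```text
time_s: 1.1
eef_pos: [0.452, 0.0822, 0.2525]
eef_rot: [-0.0, 0.643, 0.766, 0.0]
wrist_force: [0.6, 0.8, 0.8]
opening: 1.002
grasp_force: 0.0
```

Run:
```python
from h import *
rel(b2w([-.108,.008,.25]),toolR(0))
```

```text
shift mm [-286.1   87.7    2.4] turn deg [ 0.01 -0.01  0.03]
```

>>> servo_tool(series="-1 -0.286 0.088 0.002 0 0 0;-1 -0.286 0.088 0.002 0 0 0;-1 -0.286 0.088 0.002 0 0 0;-1 -0.286 0.088 0.002 0 0 0;-1 -0.286 0.088 0.002 0 0 0;-1 -0.286 0.088 0.002 0 0 0;-1 -0.286 0.088 0.002 0 0 0;-1 -0.286 0.088 0.002 0 0 0;-1 -0.286 0.088 0.002 0 0 0;-1 -0.286 0.088 0.002 0 0 0;-1 -0.286 0.088 0.002 0 0 0")

```text
time_s: 2.02
eef_pos: [0.5875, -0.1806, 0.2501]
eef_rot: [-0.001, 0.642, 0.767, 0.0]
wrist_force: [1.5, 0.9, -0.2]
opening: 1.002
grasp_force: 0.0
```

Run:
```python
from h import *
o=ctrl.get_obs();rel(b2w([-.108,.008,.25]),toolR(0),o)
print({k:np.round(o[k],3) for k in("eef_pos","wrist_force","torque")})
c=ctrl.camera("wrist");np.savez("w1",pos=o["eef_pos"],rot=o["eef_rot"],**c);save("w1",c["img"])
print(c["fovy"],c["cx"],c["cy"],np.round(c["T_tool_cam"],3).tolist())
```

```text
shift mm [-3.7 -0.1  0.1] turn deg [-0.06 -0.07  0.09]
{'eef_pos': array([ 0.588, -0.181,  0.25 ]), 'wrist_force': array([ 1.457,  0.917, -0.17 ]), 'torque': array([-0.023,  0.025,  0.071])}
65.70646984690485 314.26943157567905 241.17662314331307 [[-0.0, -0.95, -0.313, 0.08], [1.0, -0.0, -0.0, -0.001], [0.0, -0.313, 0.95, -0.116], [0.0, 0.0, 0.0, 1.0]]
```

View pics/w1.png

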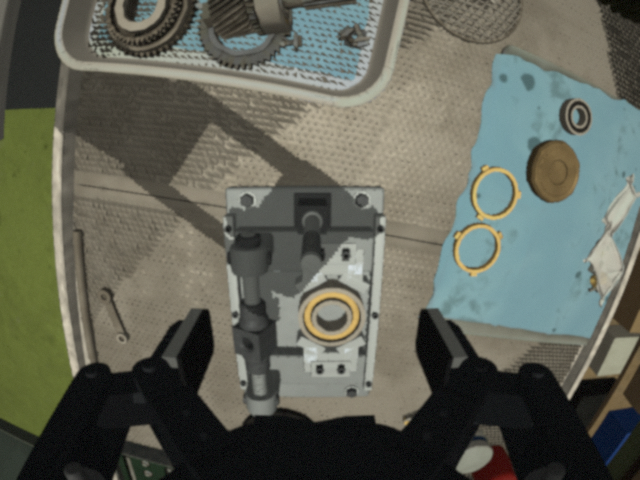

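The wrist view shows the keeper at (312,200), the bar rising to about (312,275), the body at (255,320) and the bearing at (332,315). I'll check these against the frame with this view's depth.

```bash
cat >> h.py <<'E'
def wcloud(c,pos,rot):
    f=240/np.tan(np.radians(float(c["fovy"]))/2); v,u=np.mgrid[:480,:640]
    dx,dy=u-c["cx"],v-c["cy"]; r=np.hypot(dx,dy)+1e-9; t=np.tan(np.minimum(r/f,1.4)); z=c["z_map"]
    p=np.stack([dx/r*t*z,dy/r*t*z,z],-1); T=c["T_tool_cam"]
    return Rq(rot).apply((p@T[:3,:3].T+T[:3,3]).reshape(-1,3)).reshape(480,640,3)+pos
E
python3 - <<'E'
from h import *
c=dict(np.load("w1.npz")); p=w2b(wcloud(c,c["pos"],c["rot"]))*1000
X,Y,Z=p[...,0],p[...,1],p[...,2]; ok=c["z_map"]>0
m=ok&(abs(X)<200)&(abs(Y)<150)
print("plate z",np.median(Z[m&(X<-85)&(X>-128)&(abs(Y+30)<30)]))
b=ok&(abs(X+108)<25)&(abs(Y-8)<25)&(Z>65)&(Z<175)
q=p[b]; print("bar",len(q),q.min(0),q.max(0)); t=q[q[:,2]>q[:,2].max()-5]; print("top",t.mean(0),np.ptp(t,0))
for z in range(70,160,15):
    s=q[abs(q[:,2]-z)<8]; 
    if len(s): print(z,(s[:,1].min()+s[:,1].max())/2,np.ptp(s[:,1]),s[:,0].min())
k=ok&(abs(X+108)<20)&(abs(Y-8)<20)&(Z>44)&(Z<53); q=p[k];print("keeper top",q.min(0),q.max(0))
g=ok&(np.hypot(X,Y-28)<45)&(Z>30)&(Z<40); q=p[g];print("bearing",q.min(0),q.max(0))
d=ok&(abs(X)<14)&(abs(Y+46)<23)&(Z>60); q=p[d]
for y in range(-68,-24,4):
    s=q[abs(q[:,1]-y)<2]; 
    if len(s): print(y,len(s),np.median(s[:,2]).round(1),end=" | ")
# hole: dark pixels on the body
E
```

```text
plate z 293.5934980706848
bar 964 [-114.28688374   -2.00241437   65.59157929] [-100.68858853   11.12929347  156.73550336]
top [-107.68309585    4.6036191   154.59071438] [13.12466772 12.34600317  4.93344859]
70 5.043108530821038 11.702291735828188 -114.19094803999766
85 4.809590014299477 11.962621948229454 -113.64542307134182
100 4.306436318425358 12.617701382830534 -114.28688373513546
115 4.61838770540004 13.02181152110588 -114.02466956705388
130 4.491756501784701 12.948570274586519 -114.1669141833869
145 4.402491886567775 12.805333405344722 -114.25589661478004
keeper top [-120.0422281    -8.22045842   44.92029286] [-94.45727749  17.47498751  52.99484999]
bearing [-44.65768913  -9.72559534  30.00094891] [43.99624458 72.45272461 35.92894836]
-68 66 78.4 | -64 99 79.9 | -60 111 81.1 | -56 108 82.0 | -52 79 85.5 | -48 97 88.2 | -44 106 90.2 | -40 154 86.1 | -36 141 77.9 | -32 140 69.8 | -28 27 64.9 |
```

The wrist and scene cameras both put everything 3–4 mm nearer in base y than the top camera does, and the sizes and heights agree. I'm adopting −3.3 mm and going down.

```bash
cat >> h.py <<'E'
B0=B0-.0033*BY
E
python3 - <<'E'
from h import *
rel(b2w([-.108,.008,.119]),toolR(0))
E
```

```text
shift mm [ -4.   -3.5 131.5] turn deg [-0.03 -0.04  0.12]
```

>>> servo_tool(series="-1 -0.004 -0.0035 0 0 0 0;-1 -0.004 -0.0035 0 0 0 0;-1 -0.004 -0.0035 0.035 0 0 0;-1 -0.004 -0.0035 0.07 0 0 0;-1 -0.004 -0.0035 0.1 0 0 0;-1 -0.004 -0.0035 0.12 0 0 0;-1 -0.004 -0.0035 0.1315 0 0 0;-1 -0.004 -0.0035 0.1315 0 0 0;-1 -0.004 -0.0035 0.1315 0 0 0;-1 -0.004 -0.0035 0.1315 0 0 0")

```text
time_s: 2.9
eef_pos: [0.5867, -0.1872, 0.1211]
eef_rot: [0.002, 0.642, 0.766, 0.0]
wrist_force: [0.7, -0.2, 0.3]
opening: 1.001
grasp_force: 0.0
```

Run:
```python
from h import *
o=ctrl.get_obs();rel(b2w([-.108,.008,.119]),toolR(0),o)
print({k:np.round(o[k],3) for k in("eef_pos","wrist_force","torque")})
```

```text
shift mm [ 2.6 -1.4  2.1] turn deg [0.14 0.12 0.05]
{'eef_pos': array([ 0.587, -0.187,  0.121]), 'wrist_force': array([ 0.737, -0.214,  0.309]), 'torque': array([-0.041,  0.005,  0.011])}
```

>>> servo_tool(series="-1 0.0025 -0.0014 0.002 0 0 0;-1 0.0025 -0.0014 0.002 0 0 0;-0.3 0.0025 -0.0014 0.002 0 0 0;0.2 0.0025 -0.0014 0.002 0 0 0;0.4 0.0025 -0.0014 0.002 0 0 0;0.4 0.0025 -0.0014 0.002 0 0 0;0.4 0.0025 -0.0014 0.002 0 0 0")

```text
time_s: 3.48
eef_pos: [0.5837, -0.1845, 0.1171]
eef_rot: [0.0, 0.643, 0.766, -0.0]
wrist_force: [0.3, -1.3, -0.6]
opening: 0.311
grasp_force: 0.0
```

Run:
```python
from h import *
o=ctrl.get_obs();rel(b2w([-.108,.008,.119]),toolR(0),o)
print({k:np.round(o[k],3) for k in("wrist_force","torque","opening")})
c=ctrl.camera("wrist");np.savez("w2",pos=o["eef_pos"],rot=o["eef_rot"],**c);save("w2",c["img"][100:480,120:520])
```

```text
shift mm [-0.5  1.1 -1.9] turn deg [0.   0.   0.03]
{'wrist_force': array([ 0.348, -1.279, -0.589]), 'torque': array([-0.033,  0.01 ,  0.026]), 'opening': np.float64(0.311)}
```

View pics/w2.png

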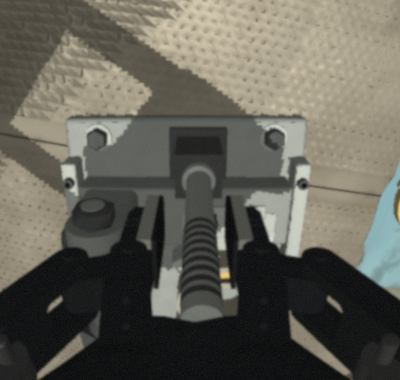

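The bar (crop x≈200) lies between the pads (inner edges 157 and 235), about 1 mm to the right. Centre and close.

>>> servo_tool(series="0.4 0 0.001 -0.0015 0 0 0;0.4 0 0.001 -0.0015 0 0 0;1 0 0.001 -0.0015 0 0 0;1 0 0.001 -0.0015 0 0 0;1 0 0.001 -0.0015 0 0 0;1 0 0.001 -0.0015 0 0 0;1 0 0.001 -0.0015 0 0 0;1 0 0.001 -0.0015 0 0 0")

```text
time_s: 4.2
eef_pos: [0.5847, -0.1843, 0.1188]
eef_rot: [0.0, 0.643, 0.766, 0.0]
wrist_force: [-0.9, -0.1, 2.3]
opening: 0.132
grasp_force: 58.3
```

```bash
cat >> h.py <<'E'
def st():
    o=ctrl.get_obs(); Rt=Rq(o["eef_rot"]); p=w2b(o["eef_pos"])
    z=Rt.as_matrix()[:,2]@BR; th=np.arctan2(-z[1],-z[2])
    F=np.array(o["wrist_force"])@BR; M=np.array(o["torque"])@BR
    r=p-np.array([0,-.046,.072]); tx=-(np.cross(r,F)+M)[0]
    print(f"t {o['time_s']:.2f} TCPb mm",np.round(p*1000,2),"th %.3f"%th,"F",np.round(F,2),"M",np.round(M,3),"open %.3f grip %.1f"%(o["opening"],o["grasp_force"]),"tauFM %.3f tauF %.3f"%(-tx,np.cross(r,F)[0]))
    return o
E
python3 -c "
from h import *
o=st();rel(b2w([-.108,.008,.117]),toolR(0),o)"
```

```text
t 4.20 TCPb mm [-108.51    7.94  118.75] th -0.000 F [-0.06 -0.92  2.27] M [-0.001  0.     0.015] open 0.132 grip 58.3 tauFM 0.164 tauF 0.166
shift mm [-0.5  0.1  1.8] turn deg [0.01 0.01 0.04]
```

Run:
```python
from h import *
from scipy.optimize import least_squares
W=dict(np.load("w1.npz"))
for n,c,p in(("w1",W,wcloud(W,W["pos"],W["rot"])),)+tuple((n,dict(np.load(n+".npz")),cloud(dict(np.load(n+".npz")))) for n in("top","scene")):
    p=w2b(p)*1000; q=p[(abs(p[...,0])<14)&(abs(p[...,1]+48)<19)&(p[...,2]>74)&(c["z_map"]>0)]
    def f(a,q=q): u=np.array([0,np.sin(a[0]),np.cos(a[0])]); return (q-[0,-46,72])@u-a[1]
    for it in range(6):
        s=least_squares(f,[-.42,15],loss="soft_l1",f_scale=.7); r=f(s.x)
        q2=q[(abs(r)<2)]; 
        if len(q2)<30: break
        f=lambda a,q=q2: (q-[0,-46,72])@np.array([0,np.sin(a[0]),np.cos(a[0])])-a[1]; q=q2
    t=(q-[0,-46,72])@np.array([0,np.cos(s.x[0]),-np.sin(s.x[0])])
    print(n,len(q),s.x,"inplane range",np.percentile(t,[1,99]), "x range",q[:,0].min(),q[:,0].max())
    # dark hole
    g=cv2.cvtColor(c["img"],cv2.COLOR_RGB2GRAY)
    m=(abs(p[...,0])<14)&(abs(p[...,1]+52)<14)&(p[...,2]>70)&(c["z_map"]>0)
    th=np.percentile(g[m],25); h=p[m&(g<=th)]; print(" dark",th,np.median(g[m]),h.mean(0),h.std(0))
```

```text
w1 398 [-0.36599083 12.76082327] inplane range [-16.77470561  14.39387412] x range -13.959621692387389 13.642185234102598
 dark 58.0 69.0 [ 4.44241391e-02 -4.83703713e+01  8.16462652e+01] [8.11007305 6.53590897 5.93292261]
top 104 [-0.43433723 13.50607744] inplane range [-11.18553676  18.86030769] x range -13.940998192344695 13.92488751343947
 dark 71.0 75.0 [ -0.45206339 -48.31795284  82.92054583] [6.21421197 3.98755128 5.60429366]
scene 191 [-0.47945062 14.5909447 ] inplane range [-14.39665238  15.03077803] x range -13.815743780703041 13.936753449166389
 dark 82.75 93.0 [  2.917825   -50.02974186  80.11181892] [5.56003395 6.26138577 5.76552355]
```

>>> servo_tool(series="1 0 0 -0.01 0 0 0;1 0 0 -0.02 0 0 0;1 0 0 -0.045 0 0 0;1 0 0 -0.075 0 0 0;1 0 0 -0.1 0 0 0;1 0 0 -0.1 0 0 0;1 0 0 -0.1 0 0 0")

```text
time_s: 4.78
eef_pos: [0.5856, -0.1848, 0.2215]
eef_rot: [0.002, 0.642, 0.766, 0.0]
wrist_force: [-0.0, 0.2, -1.7]
opening: 0.127
grasp_force: 58.9
```

Run:
```python
from h import *
o=st();th=-.43;u=np.array([0,np.sin(th),np.cos(th)])
rel(b2w(np.array([0,-.046,.072])+u*.1358),toolR(th),o)
```

```text
t 4.78 TCPb mm [-107.94    8.7   221.48] th -0.003 F [-0.17 -0.01 -1.68] M [-0.003  0.022 -0.002] open 0.127 grip 58.9 tauFM -0.094 tauF -0.091
shift mm [-107.8 -111.5   26. ] turn deg [-24.44   0.15   0.08]
```

>>> servo_tool(series="1 -0.025 -0.028 0 -4 0 0;1 -0.05 -0.055 0 -9 0 0;1 -0.08 -0.083 0 -14 0 0;1 -0.108 -0.1115 0.005 -20 0 0;1 -0.108 -0.1115 0.015 -24.5 0 0;1 -0.108 -0.1115 0.022 -24.5 0 0;1 -0.108 -0.1115 0.022 -24.5 0 0;1 -0.108 -0.1115 0.022 -24.5 0 0;1 -0.108 -0.1115 0.022 -24.5 0 0")

```text
time_s: 5.53
eef_pos: [0.4947, -0.3091, 0.1968]
eef_rot: [0.136, 0.627, 0.75, 0.162]
wrist_force: [0.6, -0.3, -1.2]
opening: 0.125
grasp_force: 59.1
```

Run:
```python
from h import *
o=st();th=-.43;u=np.array([0,np.sin(th),np.cos(th)])
rel(b2w(np.array([0,-.046,.072])+u*.1358),toolR(th),o)
c=ctrl.camera("wrist");np.savez("w3",pos=o["eef_pos"],rot=o["eef_rot"],**c);save("w3",cv2.resize(c["img"][120:320,210:420],None,fx=2.8,fy=2.8,interpolation=cv2.INTER_CUBIC))
```

```text
t 5.53 TCPb mm [  -1.31 -102.35  196.83] th -0.427 F [ 0.4   0.55 -1.25] M [-0.35  -0.017  0.007] open 0.125 grip 59.1 tauFM -0.349 tauF 0.001
shift mm [-1.3 -0.8  1.2] turn deg [-0.2  -0.08  0.16]
```

View pics/w3.png

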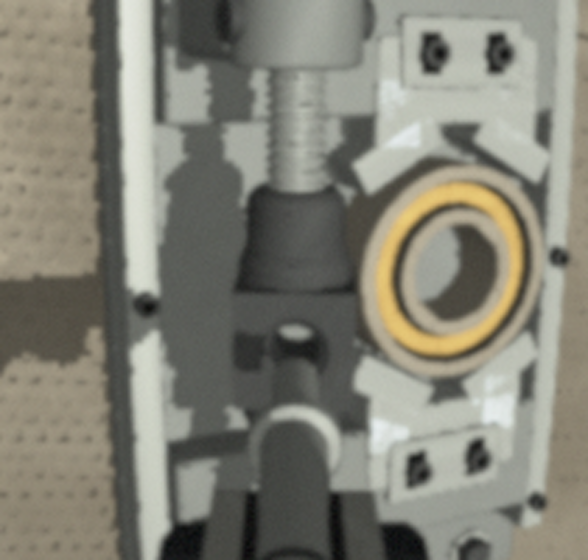

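The hole's mouth shows at crop (298,346), with the bar's tip right in front of it at (297,365). I'll cast both onto the mouth's plane.

```bash
cat >> h.py <<'E'
def wray(c,u,v):
    f=240/np.tan(np.radians(float(c["fovy"]))/2); d=np.array([u-c["cx"],v-c["cy"]]); r=np.hypot(*d); a=r/f
    k=np.array([*(d/r*np.sin(a)),np.cos(a)]); T=c["T_tool_cam"]; return T[:3,3],T[:3,:3]@k  # in tool frame
def wproj(c,pt):
    f=240/np.tan(np.radians(float(c["fovy"]))/2); T=c["T_tool_cam"]; q=T[:3,:3].T@(np.asarray(pt)-T[:3,3])
    r=np.hypot(q[0],q[1]); return np.array([c["cx"],c["cy"]])+f*np.arctan2(r,q[2])*q[:2]/r
E
python3 - <<'E'
from h import *
c=dict(np.load("w3.npz")); Rt=Rq(c["rot"])
cr=lambda uv:((uv-np.array([210,120]))*2.8).round(0)
for z in(.1058,.1108,.1008,.0688,.0628): print("axis pt",z,cr(wproj(c,[0,0,z])))
o,d=wray(c,210+298/2.8,120+346/2.8)
for z in(.118,.1208,.1238): print("hole at tool z",z,1000*(o+d*(z-o[2])/d[2]))
p=w2b(wcloud(c,c["pos"],c["rot"]))*1000
print("mouth expected",cr(wproj(c,Rt.inv().apply(b2w([0,-.046-.015*np.sin(.43),.072+.015*np.cos(.43)])-c["pos"]))))
# body face in tool-frame
q=p[(p[...,0]>-13)&(p[...,0]<13)&(p[...,1]>-75)&(p[...,1]<-30)&(p[...,2]>60)&(p[...,2]<96)]
v=np.argwhere((p[...,0]>5)&(p[...,0]<14)&(p[...,2]>60)&(p[...,2]<96)&(p[...,1]>-75)&(p[...,1]<-30))
s=np.array([p[a,b] for a,b in v])
for y in range(-66,-30,4):
    k=s[abs(s[:,1]-y)<2]
    if len(k): print(y,len(k),np.median(k[:,2]).round(1),end=" | ")
print();st()
E
```

```text
axis pt 0.1058 [298. 366.]
axis pt 0.1108 [298. 359.]
axis pt 0.1008 [298. 373.]
axis pt 0.0688 [299. 430.]
axis pt 0.0628 [299. 443.]
hole at tool z 0.118 [  0.66751136   0.11898036 118.        ]
hole at tool z 0.1208 [ -0.27494262   0.13535482 120.8       ]
hole at tool z 0.1238 [ -1.28471473   0.15289888 123.8       ]
mouth expected [296. 349.]
-66 36 78.0 | -62 82 79.5 | -58 53 81.3 | -54 6 76.3 | -50 13 70.9 | -46 104 86.9 | -42 105 89.1 | -38 32 89.7 | 
t 5.58 TCPb mm [  -1.23 -102.07  197.14] th -0.427 F [ 1.65  0.19 -2.1 ] M [-0.287  0.002 -0.007] open 0.131 grip 59.1 tauFM -0.194 tauF 0.094
```

>>> servo_tool(series="1 -0.0006 -0.0002 0.004 0 0 0;1 -0.0006 -0.0002 0.008 0 0 0;1 -0.0006 -0.0002 0.012 0 0 0;1 -0.0006 -0.0002 0.016 0 0 0;1 -0.0006 -0.0002 0.019 0 0 0;1 -0.0006 -0.0002 0.022 0 0 0;1 -0.0006 -0.0002 0.022 0 0 0")

```text
time_s: 6.17
eef_pos: [0.5026, -0.3087, 0.1756]
eef_rot: [0.136, 0.628, 0.749, 0.163]
wrist_force: [0.0, -0.2, -0.1]
opening: 0.125
grasp_force: 59.1
```

Run:
```python
from h import *
o=st();th=-.43;u=np.array([0,np.sin(th),np.cos(th)])
rel(b2w(np.array([0,-.046,.072])+u*.0838),toolR(th),o)
```

```text
t 6.17 TCPb mm [ -0.28 -94.58 175.64] th -0.427 F [ 0.19 -0.02 -0.06] M [-0.233  0.014  0.012] open 0.125 grip 59.1 tauFM -0.228 tauF 0.005
shift mm [-0.3  1.  30.7] turn deg [-0.16 -0.07  0.01]
```

>>> servo_tool(series="1 0 0.0003 0.004 0 0 0;1 0 0.0003 0.009 0 0 0;1 0 0.0003 0.014 0 0 0;1 0 0.0003 0.019 0 0 0;1 0 0.0003 0.023 0 0 0;1 0 0.0003 0.026 0 0 0;1 0 0.0003 0.028 0 0 0;1 0 0.0003 0.028 0 0 0")

```text
time_s: 6.83
eef_pos: [0.5145, -0.3068, 0.1507]
eef_rot: [0.136, 0.628, 0.749, 0.163]
wrist_force: [1.5, 0.5, -1.5]
opening: 0.128
grasp_force: 59.0
```

Run:
```python
from h import *
o=st();th=-.43;u=np.array([0,np.sin(th),np.cos(th)])
rel(b2w(np.array([0,-.046,.072])+u*.0838),toolR(th),o)
```

```text
t 6.83 TCPb mm [-1.1000e-01 -8.2500e+01  1.5072e+02] th -0.428 F [-0.23  1.6  -1.51] M [0.179 0.114 0.046] open 0.128 grip 59.0 tauFM 0.108 tauF -0.071
shift mm [-0.1  0.4  3. ] turn deg [-0.13 -0.04  0.02]
```

>>> servo_tool(series="1 0 0 0.001 0 0 0;1 0 0 0.002 0 0 0;1 0 0 0.003 0 0 0;1 0 0 0.004 0 0 0;1 0 0 0.004 0 0 0;1 0 0 0.004 0 0 0")

```text
time_s: 7.33
eef_pos: [0.516, -0.3068, 0.1477]
eef_rot: [0.136, 0.628, 0.749, 0.163]
wrist_force: [0.2, 0.7, 1.2]
opening: 0.129
grasp_force: 59.5
```

Run:
```python
from h import *
o=st();th=-.43;u=np.array([0,np.sin(th),np.cos(th)])
rel(b2w(np.array([0,-.046,.072])+u*.0838),toolR(th),o)
```

```text
t 7.33 TCPb mm [  0.16 -81.   147.67] th -0.428 F [-0.7   0.36  1.24] M [0.195 0.16  0.127] open 0.129 grip 59.5 tauFM 0.124 tauF -0.071
shift mm [ 0.2  0.3 -0.4] turn deg [-0.12 -0.    0.04]
```

>>> servo_tool(series="1 0 0 0.001 0 0 0;1 0 0 0.002 0 0 0;1 0 0 0.002 0 0 0;1 0 0 0.002 0 0 0")

```text
time_s: 7.67
eef_pos: [0.5165, -0.3072, 0.1474]
eef_rot: [0.137, 0.627, 0.749, 0.162]
wrist_force: [-11.7, 3.4, 16.6]
opening: 0.125
grasp_force: 61.6
```

```bash
python3 -c "
from h import *
o=st()
c=ctrl.camera('wrist');np.savez('w4',pos=o['eef_pos'],rot=o['eef_rot'],**c);save('w4',cv2.resize(c['img'][120:320,210:420],None,fx=2.8,fy=2.8,interpolation=cv2.INTER_CUBIC))"
```

```text
t 7.67 TCPb mm [  0.68 -80.63 147.44] th -0.428 F [ -5.41 -10.97  16.65] M [-0.71   1.035  0.432] open 0.125 grip 61.6 tauFM -0.459 tauF 0.251
```

View pics/w4.png

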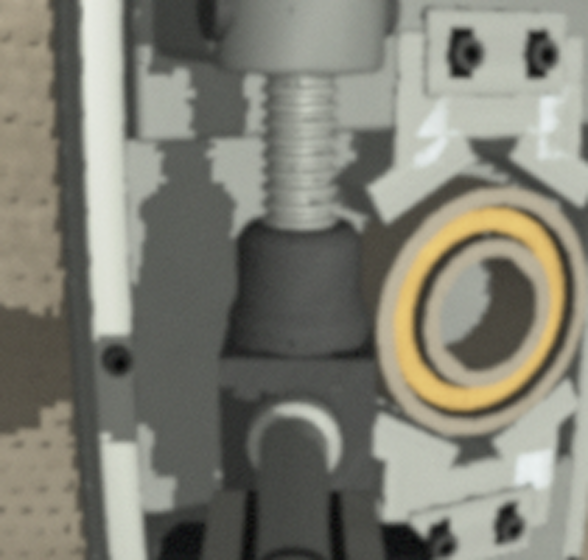

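The collar sits on the face: 20 N of axial reaction and the bar is through the hole. I'll relieve the push by 1 mm and start turning about the axis.

>>> servo_tool(series="1 0 0 -0.0015 0 0 0;1 0 0 -0.0015 0 0 0;1 0 0.0025 -0.0015 1.72 0 0;1 0 0.005 -0.0014 3.44 0 0;1 0 0.0075 -0.0012 5.1 0 0;1 0 0.0084 -0.001 5.73 0 0;1 0 0.0084 -0.001 5.73 0 0")

```text
time_s: 8.3
eef_pos: [0.5243, -0.3058, 0.1514]
eef_rot: [0.105, 0.633, 0.756, 0.124]
wrist_force: [-7.8, 2.0, 12.4]
opening: 0.122
grasp_force: 60.5
```

```bash
cat >> h.py <<'E'
def tau(n=4):
    L=[]
    for i in range(n):
        if i: ctrl.camera("wrist")
        o=ctrl.get_obs(); Rt=Rq(o["eef_rot"]); p=w2b(o["eef_pos"]); z=Rt.as_matrix()[:,2]@BR; th=np.arctan2(-z[1],-z[2])
        F=np.array(o["wrist_force"])@BR; M=np.array(o["torque"])@BR; r=p-np.array([0,-.046,.072])
        L.append([o["time_s"],th,np.arctan2(r[1],r[2]),1000*np.hypot(r[1],r[2]),1000*p[0],*F,M[0],np.cross(r,F)[0],np.cross(r,F)[0]+M[0]-.62*np.sin(th)])
    print("t th phi rad x F F F Mx rxF tau"); print(np.round(L,3)); print("mean tau",np.mean(L,0)[-1].round(3))
E
python3 -c "
from h import *
tau()"
```

```text
t th phi rad x F F F Mx rxF tau
[[ 8.3000e+00 -3.2700e-01 -3.2400e-01  8.3744e+01  5.8900e-01 -3.3100e+00
  -7.3520e+00  1.2372e+01 -4.1100e-01  2.5400e-01  4.2000e-02]
 [ 8.3500e+00 -3.2800e-01 -3.2500e-01  8.3753e+01  6.2400e-01 -2.6720e+00
  -6.5730e+00  1.1477e+01 -2.2800e-01  2.1400e-01  1.8600e-01]
 [ 8.4000e+00 -3.2800e-01 -3.2600e-01  8.3761e+01  6.1100e-01 -3.8620e+00
  -6.3020e+00  1.1486e+01 -1.5200e-01  1.9200e-01  2.4000e-01]
 [ 8.4500e+00 -3.2800e-01 -3.2600e-01  8.3762e+01  6.1800e-01 -2.3140e+00
  -6.0960e+00  1.1719e+01 -1.2200e-01  1.6900e-01  2.4800e-01]]
mean tau 0.179
```

>>> servo_tool(series="1 0 0.0025 -0.001 1.72 0 0;1 0 0.005 -0.001 3.44 0 0;1 0 0.0067 -0.0008 4.58 0 0;1 0 0.0084 -0.0006 5.73 0 0")

```text
time_s: 8.78
eef_pos: [0.5317, -0.3042, 0.1538]
eef_rot: [0.073, 0.638, 0.761, 0.087]
wrist_force: [-3.9, 0.8, 6.4]
opening: 0.128
grasp_force: 60.7
```

```bash
python3 -c "
from h import *
np.set_printoptions(suppress=True,linewidth=150)
tau()"
```

```text
t th phi rad x F F F Mx rxF tau
[[ 8.783 -0.227 -0.229 84.04   0.382 -1.461 -3.705  6.431  0.109  0.181  0.429]
 [ 8.833 -0.226 -0.224 84.051  0.345 -1.293 -4.106  7.266 -0.342  0.201 -0.003]
 [ 8.883 -0.227 -0.226 84.056  0.359 -1.644 -3.798  8.297 -0.105  0.155  0.19 ]
 [ 8.933 -0.228 -0.227 84.05   0.379 -1.761 -2.372  7.645  0.058  0.05   0.248]]
mean tau 0.216
```

>>> servo_tool(series="1 0 0.002 -0.0006 1.4 0 0;1 0 0.004 -0.0006 2.8 0 0;1 0 0.0063 -0.0005 4.3 0 0;1 0 0.0084 -0.0003 5.73 0 0")

```text
time_s: 9.27
eef_pos: [0.5397, -0.3028, 0.1555]
eef_rot: [0.041, 0.641, 0.765, 0.049]
wrist_force: [-1.3, 1.6, 2.4]
opening: 0.124
grasp_force: 60.5
```

```bash
sed -i '1i import numpy as np; np.set_printoptions(suppress=True,linewidth=150)' h.py; python3 -c "
from h import *
tau(9)"
```

```text
t th phi rad x F F F Mx rxF tau
[[ 9.267 -0.127 -0.131 84.247  0.299 -1.805 -1.043  2.44   0.369  0.06   0.508]
 [ 9.317 -0.126 -0.125 84.226  0.202 -1.493 -2.939  5.759 -0.139  0.185  0.124]
 [ 9.367 -0.128 -0.127 84.238  0.22  -1.14  -0.884  5.027  0.044  0.02   0.143]
 [ 9.417 -0.129 -0.128 84.26   0.215 -0.057 -0.883  3.477  0.286  0.036  0.402]
 [ 9.467 -0.129 -0.129 84.254  0.192 -1.668 -0.402  2.55   0.487  0.006  0.573]
 [ 9.517 -0.129 -0.129 84.291  0.208 -0.562  0.755  2.864  0.651 -0.094  0.636]
 [ 9.567 -0.129 -0.13  84.288  0.201 -0.588  1.172  2.368  0.753 -0.124  0.709]
 [ 9.617 -0.129 -0.13  84.277  0.176 -0.968  2.506  2.124  0.795 -0.233  0.642]
 [ 9.667 -0.129 -0.13  84.305  0.2   -1.219  2.288  1.654  0.892 -0.209  0.762]]
mean tau 0.5
```

```bash
python3 -c "
from h import *
tau(11)"
```

```text
t th phi rad x F F F Mx rxF tau
[[ 9.667 -0.129 -0.13  84.305  0.2   -1.219  2.288  1.654  0.892 -0.209  0.762]
 [ 9.717 -0.129 -0.131 84.261  0.149 -1.39   3.025  2.563  0.985 -0.281  0.784]
 [ 9.767 -0.129 -0.13  84.28   0.168 -0.872  2.542  2.04   0.917 -0.235  0.762]
 [ 9.817 -0.129 -0.13  84.291  0.159 -0.966  2.559  1.245  0.959 -0.227  0.811]
 [ 9.867 -0.128 -0.13  84.286  0.168 -0.721  2.99   1.31   0.978 -0.264  0.793]
 [ 9.917 -0.128 -0.13  84.286  0.156 -0.8    2.945  2.138  1.016 -0.27   0.826]
 [ 9.967 -0.128 -0.131 84.271  0.15  -0.898  3.203  2.143  1.021 -0.291  0.809]
 [10.017 -0.128 -0.131 84.301  0.148 -0.416  3.273  2.031  0.969 -0.296  0.753]
 [10.067 -0.128 -0.131 84.269  0.133 -0.822  3.8    2.357  1.105 -0.343  0.84 ]
 [10.117 -0.128 -0.13  84.29   0.143 -0.031  3.426  2.154  1.043 -0.31   0.812]
 [10.167 -0.128 -0.131 84.297  0.143 -0.575  3.203  1.188  1.052 -0.281  0.85 ]]
mean tau 0.8
```

The held torque depends on where the moment's reference point lies, so I'll find it with small side pushes along the turnbuckle's axis.

>>> servo_tool(series="1 0.002 0 0 0 0 0;1 0.002 0 0 0 0 0;1 0.002 0 0 0 0 0;1 0.002 0 0 0 0 0")

```text
time_s: 10.5
eef_pos: [0.5394, -0.3012, 0.1558]
eef_rot: [0.042, 0.641, 0.765, 0.049]
wrist_force: [5.5, -2.3, 0.5]
opening: 0.128
grasp_force: 60.0
```

```bash
python3 -c "
from h import *
o=st();ctrl.camera('wrist');o=st();tau(3)"
```

```text
t 10.50 TCPb mm [ -1.31 -56.94 155.82] th -0.128 F [3.22 4.97 0.49] M [ 1.09  -0.788 -0.048] open 0.128 grip 60.0 tauFM 0.668 tauF -0.422
t 10.55 TCPb mm [ -1.33 -56.95 155.8 ] th -0.128 F [3.24 3.97 0.95] M [ 1.063 -0.733 -0.082] open 0.131 grip 60.0 tauFM 0.720 tauF -0.343
t th phi rad x F F F Mx rxF tau
[[10.55  -0.128 -0.13  84.514 -1.329  3.243  3.966  0.949  1.063 -0.343  0.799]
 [10.6   -0.128 -0.13  84.507 -1.327  3.322  4.456 -0.073  1.1   -0.373  0.807]
 [10.65  -0.128 -0.13  84.495 -1.315  2.436  3.816 -0.048  1.068 -0.319  0.828]]
mean tau 0.811
```

>>> servo_tool(series="1 -0.004 0 0 0 0 0;1 -0.004 0 0 0 0 0;1 -0.004 0 0 0 0 0;1 -0.004 0 0 0 0 0")

```text
time_s: 10.98
eef_pos: [0.5399, -0.3034, 0.1557]
eef_rot: [0.04, 0.641, 0.765, 0.05]
wrist_force: [2.7, 3.9, 5.5]
opening: 0.128
grasp_force: 60.5
```

```bash
python3 -c "
from h import *
o=st();ctrl.camera('wrist');o=st();tau(3)"
```

```text
t 10.98 TCPb mm [  0.96 -56.93 155.69] th -0.128 F [-3.4   3.33  5.47] M [1.096 0.812 0.043] open 0.128 grip 60.5 tauFM 0.757 tauF -0.339
t 11.03 TCPb mm [  0.96 -56.95 155.7 ] th -0.128 F [-3.49  3.06  5.64] M [1.115 0.82  0.135] open 0.127 grip 60.5 tauFM 0.797 tauF -0.318
t th phi rad x F F F Mx rxF tau
[[11.033 -0.128 -0.13  84.411  0.956 -3.489  3.059  5.644  1.115 -0.318  0.876]
 [11.083 -0.128 -0.13  84.418  0.986 -4.52   2.887  5.551  1.141 -0.302  0.917]
 [11.133 -0.128 -0.13  84.42   0.928 -3.255  3.936  4.911  1.105 -0.383  0.8  ]]
mean tau 0.865
```

>>> servo_tool(series="1 0.002 0.0028 0 1.43 0 0;1 0.002 0.005 0 2.86 0 0;1 0.002 0.0071 0 4.3 0 0;1 0.002 0.0092 0.0003 5.73 0 0;1 0.002 0.0092 0.0003 5.73 0 0;1 0.002 0.0092 0.0003 5.73 0 0;1 0.002 0.0092 0.0003 5.73 0 0")

```text
time_s: 11.72
eef_pos: [0.5485, -0.3009, 0.1565]
eef_rot: [0.008, 0.642, 0.766, 0.01]
wrist_force: [-1.4, 0.1, 6.5]
opening: 0.126
grasp_force: 60.5
```

```bash
cat >> h.py <<'E'
def tau(n=4,L=.148,k=.45):
    D=[]
    for i in range(n):
        if i: ctrl.camera("wrist")
        o=ctrl.get_obs(); Rt=Rq(o["eef_rot"]); p=w2b(o["eef_pos"]); z=Rt.as_matrix()[:,2]@BR; th=np.arctan2(-z[1],-z[2])
        F=np.array(o["wrist_force"])@BR; M=np.array(o["torque"])@BR; ax=np.array([0,-.046,.072]); r=p-L*z-ax
        fl=np.array([0,np.cos(th),-np.sin(th)])@F; fa=-z@F; q=p-ax
        D.append([o["time_s"],th,np.arctan2(q[1],q[2]),1000*np.hypot(q[1],q[2]),1000*p[0],F[0],fl,fa,M[0],np.cross(r,F)[0]+M[0]-k*np.sin(th)])
    print("t th phi rad x Fx Flat Fax Mx tau"); print(np.round(D,3)); print("mean tau",np.mean(D,0)[-1].round(3))
E
python3 -c "
from h import *
tau(6)"
```

```text
t th phi rad x Fx Flat Fax Mx tau
[[11.717 -0.026 -0.023 84.571  0.012 -0.327 -1.144  6.576  0.331  0.61 ]
 [11.767 -0.026 -0.024 84.601  0.042 -0.803 -0.1    6.872  0.448  0.484]
 [11.817 -0.026 -0.024 84.577  0.05  -1.902 -0.205  6.412  0.403  0.464]
 [11.867 -0.026 -0.024 84.559  0.033 -0.498 -0.963  6.307  0.372  0.609]
 [11.917 -0.026 -0.024 84.582  0.051 -1.217 -0.674  5.598  0.444  0.614]
 [11.967 -0.026 -0.024 84.547  0.008 -0.574  0.421  6.482  0.411  0.326]]
mean tau 0.518
```

>>> servo_tool(series="1 0 0.0021 -0.0008 1.43 0 0;1 0 0.0042 -0.0008 2.86 0 0;1 0 0.0063 -0.0007 4.3 0 0;1 0 0.0084 -0.0005 5.73 0 0;1 0 0.0084 -0.0005 5.73 0 0;1 0 0.0084 -0.0005 5.73 0 0;1 0 0.0084 -0.0005 5.73 0 0")

```text
time_s: 12.55
eef_pos: [0.5567, -0.2993, 0.1565]
eef_rot: [-0.024, 0.642, 0.766, -0.028]
wrist_force: [1.8, -0.2, -1.3]
opening: 0.131
grasp_force: 59.9
```

```bash
python3 -c "
from h import *
tau(6)
o=ctrl.get_obs();c=ctrl.camera('wrist');save('w5',cv2.resize(c['img'][120:340,220:440],None,fx=2.7,fy=2.7,interpolation=cv2.INTER_CUBIC))"
```

```text
t th phi rad x Fx Flat Fax Mx tau
[[12.55   0.073  0.075 84.778 -0.179  0.556  1.848 -1.184  0.519  0.056]
 [12.6    0.073  0.074 84.808 -0.186  0.204  1.22  -1.381  0.625  0.308]
 [12.65   0.072  0.074 84.789 -0.209  1.554  1.764 -2.783  0.7    0.257]
 [12.7    0.072  0.074 84.824 -0.191  0.034  2.258 -3.213  0.715  0.156]
 [12.75   0.072  0.073 84.826 -0.171  1.182  1.927 -3.363  0.812  0.331]
 [12.8    0.072  0.074 84.832 -0.182  1.172  1.813 -2.818  0.855  0.4  ]]
mean tau 0.251
```

View pics/w5.png

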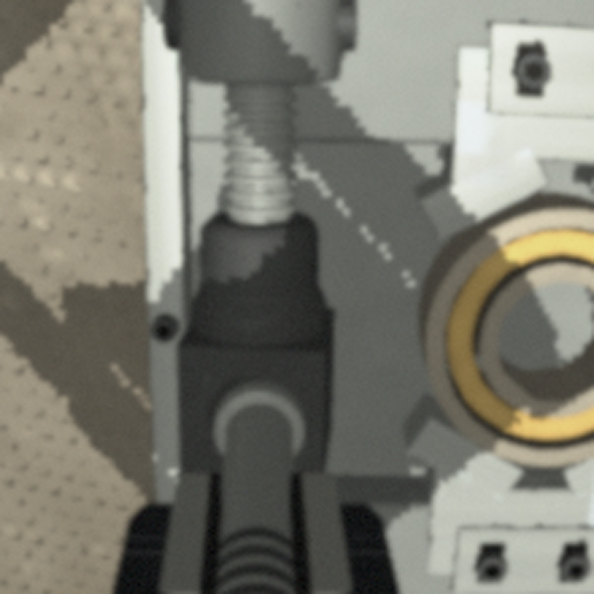

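The hole's collar is still seated and the jaws (V tips near (490,190) and (450,460)) are close to the ring. The torque is still only friction, so I'll go on in smaller steps.

>>> servo_tool(series="1 0 0.0018 0.0004 0.86 0 0;1 0 0.0031 0.0004 1.72 0 0;1 0 0.0044 0.0004 2.58 0 0;1 0 0.0056 0.0005 3.44 0 0;1 0 0.0056 0.0005 3.44 0 0;1 0 0.0056 0.0005 3.44 0 0;1 0 0.0056 0.0005 3.44 0 0")

```text
time_s: 13.43
eef_pos: [0.562, -0.2985, 0.1561]
eef_rot: [-0.043, 0.641, 0.765, -0.051]
wrist_force: [-4.2, 0.6, 0.3]
opening: 0.132
grasp_force: 59.4
```

```bash
python3 -c "
from h import *
tau(6)"
```

```text
t th phi rad x Fx Flat Fax Mx tau
[[13.433  0.133  0.138 84.904 -0.055 -1.298 -4.016 -0.245 -0.25   0.625]
 [13.483  0.133  0.138 84.882 -0.073 -1.051 -2.381 -1.676 -0.222  0.272]
 [13.533  0.133  0.138 84.886 -0.078 -1.137 -4.188 -1.032 -0.294  0.621]
 [13.583  0.133  0.138 84.883 -0.042 -0.989 -3.765 -1.395 -0.243  0.574]
 [13.633  0.133  0.138 84.891 -0.068 -0.917 -3.887 -1.404 -0.231  0.614]
 [13.683  0.133  0.138 84.909 -0.077 -1.146 -2.472 -0.805 -0.249  0.267]]
mean tau 0.496
```

>>> servo_tool(series="1 0 0.001 0.0004 0.86 0 0;1 0 0.0022 0.0004 1.72 0 0;1 0 0.0034 0.0004 2.58 0 0;1 0 0.0046 0.0005 3.44 0 0;1 0 0.0046 0.0005 3.44 0 0;1 0 0.0046 0.0005 3.44 0 0;1 0 0.0046 0.0005 3.44 0 0")

```text
time_s: 14.27
eef_pos: [0.5669, -0.2977, 0.1553]
eef_rot: [-0.062, 0.639, 0.763, -0.074]
wrist_force: [-2.9, 1.1, 2.0]
opening: 0.132
grasp_force: 59.6
```

```bash
sed -i 's/L=.148/L=.113/' h.py; python3 -c "
from h import *
tau(6)"
```

```text
t th phi rad x Fx Flat Fax Mx tau
[[14.267  0.192  0.198 84.933  0.037 -1.599 -3.037  1.474 -0.207  0.309]
 [14.317  0.192  0.198 84.923  0.053 -2.256 -2.744  1.86  -0.209  0.249]
 [14.367  0.192  0.198 84.92   0.057 -1.819 -2.578  1.6   -0.034  0.391]
 [14.417  0.192  0.197 84.914  0.059 -2.357 -2.038  1.622 -0.014  0.304]
 [14.467  0.192  0.197 84.917  0.065 -1.094 -1.632  2.591 -0.011  0.227]
 [14.517  0.192  0.197 84.887  0.033 -2.577 -2.2    2.633 -0.026  0.325]]
mean tau 0.301
```

>>> servo_tool(series="1 0 0.0011 0 0.86 0 0;1 0 0.0023 0 1.72 0 0;1 0 0.0036 0 2.58 0 0;1 0 0.0048 0.0001 3.44 0 0;1 0 0.0048 0.0001 3.44 0 0;1 0 0.0048 0.0001 3.44 0 0;1 0 0.0048 0.0001 3.44 0 0")

```text
time_s: 15.1
eef_pos: [0.5716, -0.2969, 0.1542]
eef_rot: [-0.081, 0.637, 0.76, -0.096]
wrist_force: [-1.2, 2.0, 3.5]
opening: 0.132
grasp_force: 59.9
```

```bash
python3 -c "
from h import *
tau(6)"
```

```text
t th phi rad x Fx Flat Fax Mx tau
[[15.1    0.252  0.255 84.962  0.07  -2.177 -1.655  3.187  0.284  0.5  ]
 [15.15   0.252  0.255 84.959  0.08  -2.373 -1.445  3.022  0.299  0.474]
 [15.2    0.252  0.255 84.954  0.117 -2.029 -1.27   2.967  0.371  0.511]
 [15.25   0.252  0.255 84.951  0.06  -2.656 -0.208  2.629  0.378  0.308]
 [15.3    0.252  0.254 84.955  0.097 -2.646 -0.363  2.964  0.417  0.378]
 [15.35   0.252  0.254 84.932  0.092 -2.88  -0.357  3.094  0.509  0.469]]
mean tau 0.44
```

>>> servo_tool(series="1 0.0005 0.001 -0.0002 0.57 0 0;1 0.0005 0.0018 -0.0002 1.15 0 0;1 0.0005 0.0027 -0.0002 1.72 0 0;1 0.0005 0.0027 -0.0002 1.72 0 0;1 0.0005 0.0027 -0.0002 1.72 0 0;1 0.0005 0.0027 -0.0002 1.72 0 0")

```text
time_s: 15.85
eef_pos: [0.5739, -0.2963, 0.1536]
eef_rot: [-0.09, 0.636, 0.759, -0.108]
wrist_force: [-0.9, -0.3, 2.0]
opening: 0.126
grasp_force: 60.1
```

```bash
python3 -c "
from h import *
tau(6)"
```

```text
t th phi rad x Fx Flat Fax Mx tau
[[15.85   0.283  0.284 85.023 -0.174  0.161 -1.419  1.69   0.38   0.535]
 [15.9    0.282  0.284 85.009 -0.223  1.05  -1.022  1.249  0.371  0.448]
 [15.95   0.282  0.283 84.98  -0.249  0.469 -0.393  1.865  0.362  0.315]
 [16.     0.282  0.284 85.028 -0.237  0.281 -1.006  2.497  0.462  0.536]
 [16.05   0.282  0.284 85.017 -0.27   0.46  -0.733  1.91   0.418  0.438]
 [16.1    0.282  0.284 85.001 -0.255  0.943 -1.328  1.039  0.46   0.597]]
mean tau 0.478
```

>>> servo_tool(series="1 0 0.0009 0 0.57 0 0;1 0 0.0017 0 1.15 0 0;1 0 0.0026 0 1.72 0 0;1 0 0.0026 0 1.72 0 0;1 0 0.0026 0 1.72 0 0;1 0 0.0026 0 1.72 0 0")

```text
time_s: 16.6
eef_pos: [0.5763, -0.2956, 0.1528]
eef_rot: [-0.1, 0.635, 0.757, -0.119]
wrist_force: [-0.2, -1.5, 2.5]
opening: 0.129
grasp_force: 60.0
```

```bash
python3 -c "
from h import *
tau(6)"
```

```text
t th phi rad x Fx Flat Fax Mx tau
[[16.6    0.313  0.314 85.011 -0.371  1.406 -1.195  2.218  0.296  0.395]
 [16.65   0.313  0.314 85.03  -0.368  1.101 -1.74   2.167  0.296  0.503]
 [16.7    0.312  0.314 85.036 -0.351  1.155 -2.282  1.745  0.302  0.615]
 [16.75   0.312  0.314 85.034 -0.383  0.758 -1.668  1.566  0.284  0.476]
 [16.8    0.312  0.314 85.033 -0.348  1.261 -1.005  1.944  0.364  0.425]
 [16.85   0.312  0.314 85.006 -0.399  1.812 -1.511  1.901  0.331  0.492]]
mean tau 0.484
```

>>> servo_tool(series="1 0 0.0011 0 0.76 0 0;1 0 0.0022 0 1.53 0 0;1 0 0.0034 0 2.29 0 0;1 0 0.0034 0 2.29 0 0;1 0 0.0034 0 2.29 0 0;1 0 0.0034 0 2.29 0 0")

```text
time_s: 17.35
eef_pos: [0.5795, -0.295, 0.1518]
eef_rot: [-0.113, 0.633, 0.754, -0.134]
wrist_force: [-0.5, -1.7, 2.4]
opening: 0.131
grasp_force: 59.9
```

```bash
python3 -c "
from h import *
tau(6)"
```

```text
t th phi rad x Fx Flat Fax Mx tau
[[17.35   0.353  0.355 85.059 -0.419  1.575 -1.529  2.026  0.218  0.366]
 [17.4    0.353  0.355 85.033 -0.448  1.926 -0.845  1.475  0.238  0.25 ]
 [17.45   0.352  0.354 85.089 -0.441  1.863 -1.442  1.408  0.278  0.409]
 [17.5    0.352  0.354 85.1   -0.415  1.427 -1.046  2.189  0.313  0.365]
 [17.55   0.352  0.354 85.068 -0.416  1.885 -1.202  1.087  0.336  0.418]
 [17.6    0.352  0.354 85.051 -0.42   1.423  0.097  1.107  0.385  0.211]]
mean tau 0.336
```

>>> servo_tool(series="1 0 0.0011 0 0.76 0 0;1 0 0.0022 0 1.53 0 0;1 0 0.0034 0 2.29 0 0;1 0 0.0034 0 2.29 0 0;1 0 0.0034 0 2.29 0 0;1 0 0.0034 0 2.29 0 0")

```text
time_s: 18.1
eef_pos: [0.5826, -0.2944, 0.1506]
eef_rot: [-0.125, 0.63, 0.752, -0.149]
wrist_force: [0.3, -1.9, 1.8]
opening: 0.124
grasp_force: 59.8
```

```bash
python3 -c "
from h import *
tau(6)"
```

```text
t th phi rad x Fx Flat Fax Mx tau
[[18.1    0.393  0.395 85.141 -0.465  1.952 -0.726  1.602  0.194  0.166]
 [18.15   0.392  0.395 85.119 -0.463  2.079 -1.499  1.268  0.211  0.336]
 [18.2    0.392  0.394 85.122 -0.477  2.114 -1.436  2.226  0.297  0.409]
 [18.25   0.392  0.394 85.13  -0.468  1.529 -1.521  1.884  0.368  0.498]
 [18.3    0.392  0.394 85.143 -0.451  1.444 -0.723  1.657  0.376  0.348]
 [18.35   0.392  0.394 85.138 -0.452  1.829 -1.135  1.871  0.415  0.468]]
mean tau 0.371
```

>>> servo_tool(series="1 0.0004 0.0011 0 0.76 0 0;1 0.0004 0.0022 0 1.53 0 0;1 0.0004 0.0034 0 2.29 0 0;1 0.0004 0.0034 0 2.29 0 0;1 0.0004 0.0034 0 2.29 0 0;1 0.0004 0.0034 0 2.29 0 0")

```text
time_s: 18.85
eef_pos: [0.5856, -0.2936, 0.1493]
eef_rot: [-0.138, 0.628, 0.748, -0.165]
wrist_force: [-0.9, -3.9, 0.9]
opening: 0.126
grasp_force: 59.7
```

```bash
python3 -c "
from h import *
tau(6)"
```

```text
t th phi rad x Fx Flat Fax Mx tau
[[18.85   0.433  0.435 85.181 -0.721  3.725 -1.764  0.169  0.253  0.414]
 [18.9    0.432  0.434 85.205 -0.735  3.846 -1.666  0.403  0.282  0.424]
 [18.95   0.432  0.434 85.176 -0.729  3.912 -1.285 -0.422  0.374  0.44 ]
 [19.     0.432  0.434 85.203 -0.731  4.376 -1.317 -0.536  0.36   0.432]
 [19.05   0.432  0.434 85.155 -0.759  3.265 -1.22  -0.62   0.346  0.399]
 [19.1    0.432  0.434 85.194 -0.764  3.885 -0.537  0.053  0.434  0.352]]
mean tau 0.41
```

>>> servo_tool(series="1 -0.001 0.0011 0.0003 0.76 0 0;1 -0.001 0.0022 0.0003 1.53 0 0;1 -0.001 0.0034 0.0003 2.29 0 0;1 -0.001 0.0034 0.0003 2.29 0 0;1 -0.001 0.0034 0.0003 2.29 0 0;1 -0.001 0.0034 0.0003 2.29 0 0")

```text
time_s: 19.6
eef_pos: [0.5887, -0.2936, 0.1478]
eef_rot: [-0.151, 0.625, 0.745, -0.179]
wrist_force: [-1.9, 0.5, 4.8]
opening: 0.129
grasp_force: 60.2
```

```bash
python3 -c "
from h import *
tau(6)"
```

```text
t th phi rad x Fx Flat Fax Mx tau
[[19.6    0.473  0.474 85.188 -0.238 -0.802 -3.743  3.458  0.011  0.548]
 [19.65   0.473  0.474 85.195 -0.252 -0.098 -3.998  4.243  0.003  0.591]
 [19.7    0.473  0.474 85.199 -0.194 -1.079 -4.325  2.878 -0.007  0.645]
 [19.75   0.473  0.474 85.172 -0.164 -1.461 -3.543  3.719 -0.058  0.44 ]
 [19.8    0.473  0.474 85.193 -0.161 -1.998 -3.443  4.732  0.01   0.488]
 [19.85   0.473  0.474 85.181 -0.14  -1.941 -4.176  3.573  0.019  0.642]]
mean tau 0.559
```

>>> servo_tool(series="1 0 0.0006 0 0.57 0 0;1 0 0.0013 0 1.15 0 0;1 0 0.0013 0 1.15 0 0;1 0 0.0013 0 1.15 0 0;1 0 0.0013 0 1.15 0 0")

```text
time_s: 20.27
eef_pos: [0.59, -0.2935, 0.1471]
eef_rot: [-0.157, 0.623, 0.743, -0.187]
wrist_force: [-0.8, 1.3, 5.9]
opening: 0.128
grasp_force: 60.7
```

```bash
python3 -c "
from h import *
tau(7)"
```

```text
t th phi rad x Fx Flat Fax Mx tau
[[20.267  0.493  0.491 85.209 -0.053 -1.394 -3.311  4.93   0.135  0.577]
 [20.317  0.493  0.491 85.191 -0.046 -1.301 -4.215  4.539  0.187  0.809]
 [20.367  0.493  0.491 85.219 -0.059 -1.917 -3.25   3.036  0.21   0.641]
 [20.417  0.493  0.491 85.201 -0.068 -1.81  -3.846  4.481  0.176  0.725]
 [20.467  0.493  0.491 85.2   -0.059 -2.119 -3.375  4.283  0.199  0.654]
 [20.517  0.493  0.491 85.228 -0.058 -0.981 -2.766  3.733  0.235  0.57 ]
 [20.567  0.493  0.491 85.216 -0.106 -1.377 -3.749  4.709  0.197  0.727]]
mean tau 0.672
```

>>> servo_tool(series="1 0 0.0008 0 0.57 0 0;1 0 0.0016 0 1.15 0 0;1 0 0.0016 0 1.15 0 0;1 0 0.0016 0 1.15 0 0;1 0 0.0016 0 1.15 0 0")

```text
time_s: 20.98
eef_pos: [0.5914, -0.2933, 0.1464]
eef_rot: [-0.163, 0.621, 0.741, -0.195]
wrist_force: [-1.6, 2.0, 6.4]
opening: 0.128
grasp_force: 61.0
```

```bash
python3 -c "
from h import *
tau(8)"
```

```text
t th phi rad x Fx Flat Fax Mx tau
[[20.983  0.514  0.51  85.25  -0.025 -2.22  -4.246  4.946  0.207  0.826]
 [21.033  0.514  0.51  85.214 -0.028 -1.913 -3.624  3.717  0.261  0.757]
 [21.083  0.514  0.51  85.249 -0.009 -2.219 -5.087  4.368  0.24   1.026]
 [21.133  0.513  0.51  85.24  -0.028 -1.99  -4.884  4.576  0.247  0.993]
 [21.183  0.513  0.51  85.237 -0.028 -1.799 -3.443  4.509  0.226  0.686]
 [21.233  0.513  0.51  85.247 -0.016 -1.26  -2.858  4.728  0.247  0.591]
 [21.283  0.513  0.51  85.229 -0.008 -1.214 -4.131  3.933  0.256  0.852]
 [21.333  0.514  0.51  85.231 -0.025 -1.83  -4.276  4.27   0.191  0.817]]
mean tau 0.819
```

>>> servo_tool(series="1 0 0.0004 0 0.26 0 0;1 0 0.0007 0 0.52 0 0;1 0 0.0007 0 0.52 0 0;1 0 0.0007 0 0.52 0 0;1 0 0.0007 0 0.52 0 0")

```text
time_s: 21.75
eef_pos: [0.592, -0.2932, 0.1461]
eef_rot: [-0.166, 0.621, 0.74, -0.198]
wrist_force: [-1.8, 1.2, 5.9]
opening: 0.128
grasp_force: 60.8
```

```bash
python3 -c "
from h import *
tau(8)"
```

```text
t th phi rad x Fx Flat Fax Mx tau
[[21.75   0.523  0.518 85.241 -0.02  -1.452 -4.309  4.303  0.255  0.883]
 [21.8    0.523  0.518 85.233 -0.017 -1.746 -4.466  5.155  0.247  0.906]
 [21.85   0.523  0.518 85.266 -0.012 -2.224 -4.526  4.955  0.286  0.957]
 [21.9    0.523  0.518 85.258 -0.003 -1.378 -4.892  4.554  0.319  1.063]
 [21.95   0.523  0.518 85.27  -0.014 -2.257 -4.262  4.645  0.239  0.858]
 [22.     0.523  0.518 85.23  -0.015 -2.551 -4.035  4.329  0.263  0.836]
 [22.05   0.523  0.518 85.239 -0.003 -1.196 -4.821  4.082  0.248  0.978]
 [22.1    0.523  0.518 85.255 -0.015 -1.264 -4.822  3.67   0.299  1.029]]
mean tau 0.939
```

The torque is where it should be: held about 0.5 N m above the free-running held value. Easing the bar back into its slack.

>>> servo_tool(series="1 0 -0.0012 -0.0005 -0.8 0 0;1 0 -0.0025 -0.0005 -1.72 0 0;1 0 -0.0025 -0.0008 -1.72 0 0;1 0 -0.0025 -0.0008 -1.72 0 0;1 0 -0.0025 -0.0008 -1.72 0 0")

```text
time_s: 22.52
eef_pos: [0.5901, -0.2935, 0.1472]
eef_rot: [-0.157, 0.623, 0.743, -0.186]
wrist_force: [1.7, 0.3, -0.6]
opening: 0.129
grasp_force: 59.5
```

```bash
python3 -c "
from h import *
tau(5)"
```

```text
t th phi rad x Fx Flat Fax Mx tau
[[22.517  0.492  0.492 85.288 -0.095 -0.028  1.777  0.273  0.921  0.357]
 [22.567  0.492  0.492 85.33  -0.09  -0.463  1.867  0.094  0.974  0.391]
 [22.617  0.492  0.492 85.311 -0.115 -1.118  2.886 -1.422  0.982  0.197]
 [22.667  0.492  0.492 85.322 -0.112 -0.087  2.268 -1.004  1.089  0.427]
 [22.717  0.492  0.492 85.339 -0.082 -0.681  2.683 -2.234  1.094  0.349]]
mean tau 0.344
```

>>> servo_tool(series="1 0 -0.0006 0 -0.8 0 0;1 0 -0.0012 0 -1.5 0 0;1 0 -0.0012 0 -1.5 0 0;1 0 -0.0012 0 -1.5 0 0")

```text
time_s: 23.05
eef_pos: [0.5887, -0.2939, 0.1484]
eef_rot: [-0.148, 0.625, 0.745, -0.177]
wrist_force: [-0.2, 0.9, -1.8]
opening: 0.127
grasp_force: 59.0
```

```bash
python3 -c "
from h import *
tau(5)"
```

```text
t th phi rad x Fx Flat Fax Mx tau
[[23.05   0.466  0.47  85.679  0.101 -0.9    0.807 -1.648  0.569  0.206]
 [23.1    0.466  0.47  85.675  0.09  -1.236  2.321 -3.002  0.461 -0.203]
 [23.15   0.466  0.471 85.698  0.112 -1.013  1.121 -1.337  0.427  0.002]
 [23.2    0.466  0.471 85.708  0.089 -1.127  1.7   -1.636  0.406 -0.135]
 [23.25   0.466  0.471 85.67   0.073 -0.37   0.588 -1.511  0.345  0.025]]
mean tau -0.021
```

>>> servo_tool(series="1 0 0 -0.003 0 0 0;1 0 0 -0.007 0 0 0;1 0 0 -0.012 0 0 0;1 0 0 -0.012 0 0 0")

```text
time_s: 23.58
eef_pos: [0.595, -0.2932, 0.1608]
eef_rot: [-0.148, 0.625, 0.746, -0.177]
wrist_force: [-3.1, 0.7, 0.1]
opening: 0.127
grasp_force: 59.2
```

```bash
python3 -c "
from h import *
tau(3)"
```

```text
t th phi rad x Fx Flat Fax Mx tau
[[23.583  0.465  0.47  99.662  0.437 -1.241 -2.675 -1.251 -0.163  0.203]
 [23.633  0.465  0.47  99.266  0.383 -1.08  -1.062  0.257 -0.104 -0.08 ]
 [23.683  0.465  0.471 98.795  0.306 -0.745 -1.687 -1.183 -0.095  0.06 ]]
mean tau 0.061
```

>>> servo_tool(series="1 0 0 -0.006 0 0 0;1 0 0 -0.014 0 0 0;1 0 0 -0.022 0 0 0;1 0 0 -0.03 0 0 0;1 0 0 -0.045 0 0 0;1 0 0 -0.06 0 0 0;1 0 0 -0.06 0 0 0;1 0 0 -0.06 0 0 0")

```text
time_s: 24.35
eef_pos: [0.6219, -0.2884, 0.2142]
eef_rot: [-0.147, 0.625, 0.746, -0.176]
wrist_force: [0.0, 0.0, -1.1]
opening: 0.125
grasp_force: 59.1
```

Run:
```python
from h import *
tau(3); o=st()
c=ctrl.camera("wrist"); np.savez("w6",pos=o["eef_pos"],rot=o["eef_rot"],**c)
rel(b2w([-.1085,.0079,.2188]),toolR(0),o)
t=ctrl.camera("top"); p=w2b(cloud(t))*1000
save("top2",np.hstack([cv2.resize(c["img"][100:340,200:440],None,fx=1.65,fy=1.65),cv2.resize(t["img"][135:245,220:370][:, :110],None,fx=3.6,fy=3.6)]))
```

```text
t th phi rad x Fx Flat Fax Mx tau
[[ 24.35    0.463   0.472 159.598   0.464  -0.004   0.535  -1.004   0.294  -0.054]
 [ 24.4     0.465   0.471 158.111   0.127   0.283  -0.024  -1.08    0.322   0.126]
 [ 24.45    0.466   0.47  157.163  -0.098  -0.689   0.025  -1.452   0.304   0.094]]
mean tau 0.055
t 24.45 TCPb mm [ -0.1   25.23 212.1 ] th 0.466 F [-0.69 -0.63 -1.31] M [ 0.304  0.059 -0.039] open 0.126 grip 59.1 tauFM 0.299 tauF -0.005
shift mm [108.4 -18.4   1.8] turn deg [-26.7   -0.02   0.05]
```

View pics/top2.png

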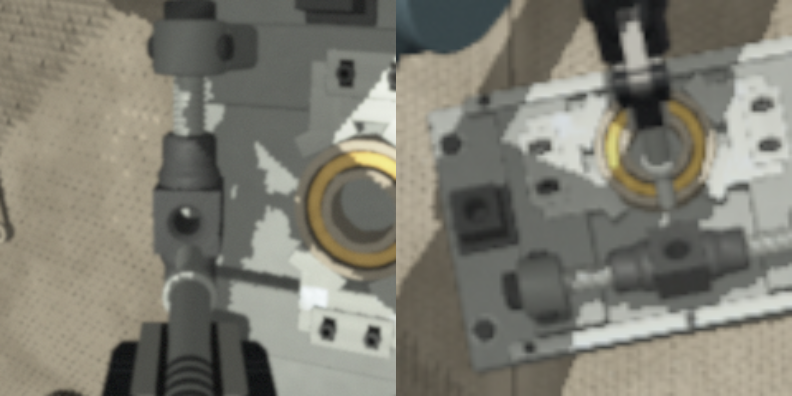

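The left half shows the empty hole, leaning towards the bearing, and the bar clear of it. The right half shows both jaws against the ring and the keeper empty at (480,215). Back to the keeper.

>>> servo_tool(series="1 0.02 -0.023 -0.007 -6 0 0;1 0.045 -0.023 -0.007 -12 0 0;1 0.075 -0.023 -0.007 -18 0 0;1 0.1 -0.023 -0.007 -24 0 0;1 0.1084 -0.023 -0.007 -26.7 0 0;1 0.1084 -0.023 -0.007 -26.7 0 0;1 0.1084 -0.023 -0.007 -26.7 0 0;1 0.1084 -0.023 -0.007 -26.7 0 0;1 0.1084 -0.023 -0.007 -26.7 0 0")

```text
time_s: 25.3
eef_pos: [0.5853, -0.1855, 0.2291]
eef_rot: [-0.0, 0.643, 0.766, -0.0]
wrist_force: [-0.8, 0.5, -0.7]
opening: 0.126
grasp_force: 59.2
```

Run:
```python
from h import *
o=st(); ctrl.camera("wrist"); o=st()
c=ctrl.camera("wrist"); np.savez("w7",pos=o["eef_pos"],rot=o["eef_rot"],**c)
rel(b2w([-.1085,.0079,.2288]),toolR(0),o)
cr=lambda uv:((uv-np.array([230,120]))*3).round(0)
print("tip",cr(wproj(c,[0,0,.1058])),"mouth",cr(wproj(c,Rq(o["eef_rot"]).inv().apply(b2w([-.1085,.0079,.05])-o["eef_pos"]))))
save("w7",cv2.resize(c["img"][120:300,230:400],None,fx=3,fy=3,interpolation=cv2.INTER_CUBIC))
```

```text
t 25.30 TCPb mm [-107.26    8.3   229.12] th 0.001 F [-0.64 -0.67 -0.67] M [-0.057 -0.033 -0.008] open 0.126 grip 59.2 tauFM 0.011 tauF 0.068
t 25.35 TCPb mm [-107.33    8.33  228.96] th 0.001 F [ 0.2  -0.07 -0.7 ] M [-0.032 -0.03   0.016] open 0.129 grip 59.2 tauFM -0.059 tauF -0.027
shift mm [ 1.2 -0.4  0.2] turn deg [-0.03  0.    0.  ]
tip [257. 393.] mouth [255. 299.]
```

View pics/w7.png

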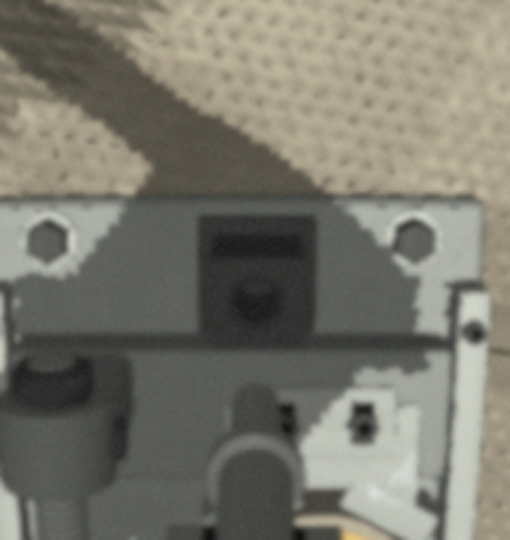

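The keeper's hole shows at (257,300), against (255,299) predicted, and the tip is aligned with it. Lowering.

>>> servo_tool(series="1 0.001 -0.0002 0.02 0 0 0;1 0.001 -0.0002 0.045 0 0 0;1 0.001 -0.0002 0.06 0 0 0;1 0.001 -0.0002 0.066 0 0 0;1 0.001 -0.0002 0.07 0 0 0;1 0.001 -0.0002 0.074 0 0 0;1 0.001 -0.0002 0.078 0 0 0;1 0.001 -0.0002 0.082 0 0 0;1 0.001 -0.0002 0.082 0 0 0;1 0.001 -0.0002 0.082 0 0 0")

```text
time_s: 26.23
eef_pos: [0.5846, -0.1837, 0.1477]
eef_rot: [0.0, 0.643, 0.766, 0.0]
wrist_force: [-0.2, -1.0, -1.0]
opening: 0.127
grasp_force: 59.2
```

```bash
python3 -c "
from h import *
st()"
```

```text
t 26.23 TCPb mm [-109.19    7.96  147.69] th -0.001 F [ 1.   -0.35 -0.99] M [0.048 0.019 0.006] open 0.127 grip 59.2 tauFM 0.022 tauF -0.026
```

Inside the hole with no side force. Now down to the collar.

>>> servo_tool(series="1 -0.0005 0 0.006 0 0 0;1 -0.0005 0 0.012 0 0 0;1 -0.0005 0 0.018 0 0 0;1 -0.0005 0 0.023 0 0 0;1 -0.0005 0 0.0265 0 0 0;1 -0.0005 0 0.0285 0 0 0;1 -0.0005 0 0.0285 0 0 0;1 -0.0005 0 0.0285 0 0 0")

```text
time_s: 26.9
eef_pos: [0.5846, -0.1841, 0.1188]
eef_rot: [0.0, 0.643, 0.766, 0.0]
wrist_force: [0.6, 0.7, -1.3]
opening: 0.127
grasp_force: 59.2
```

```bash
python3 -c "
from h import *
st()"
```

```text
t 26.90 TCPb mm [-108.74    7.89  118.79] th -0.000 F [-0.62  0.73 -1.28] M [ 0.021 -0.059  0.025] open 0.127 grip 59.2 tauFM -0.082 tauF -0.103
```

>>> servo_tool(series="1 0 0 0.001 0 0 0;1 0 0 0.002 0 0 0;1 0 0 0.002 0 0 0;1 0 0 0.002 0 0 0")

```text
time_s: 27.23
eef_pos: [0.5849, -0.1843, 0.1186]
eef_rot: [0.001, 0.642, 0.766, 0.0]
wrist_force: [-3.5, 1.1, 10.1]
opening: 0.129
grasp_force: 60.7
```

```bash
python3 -c "
from h import *
st()"
```

```text
t 27.23 TCPb mm [-108.49    8.14  118.64] th -0.001 F [-1.73 -3.26 10.07] M [-0.843  0.514 -0.056] open 0.129 grip 60.7 tauFM -0.146 tauF 0.697
```

>>> servo_tool(series="1 0 0 -0.0018 0 0 0;1 0 0 -0.0018 0 0 0;0.3 0 0 -0.0018 0 0 0;0 0 0 -0.0018 0 0 0;0 0 0 -0.0018 0 0 0;0 0 0 -0.01 0 0 0;0 0 0 -0.03 0 0 0;0 0 0 -0.065 0 0 0;0 0 0 -0.1 0 0 0;0 0 0 -0.13 0 0 0;0 0 0 -0.13 0 0 0;0 0 0 -0.13 0 0 0")

```text
time_s: 28.23
eef_pos: [0.5859, -0.1848, 0.2503]
eef_rot: [0.003, 0.643, 0.766, 0.001]
wrist_force: [-0.8, 0.0, -0.6]
opening: 0.499
grasp_force: 0.0
```

Run:
```python
from h import *
o=st(); c=ctrl.camera("wrist"); p=w2b(wcloud(c,o["eef_pos"],o["eef_rot"]))*1000; ok=c["z_map"]>0
X,Y,Z=p[...,0],p[...,1],p[...,2]
q=p[ok&(abs(X+108)<22)&(abs(Y-8)<22)&(Z>65)&(Z<180)]; t=q[q[:,2]>q[:,2].max()-5]
print("bar top",q[:,2].max(),t.mean(0)); s=q[q[:,2]<80]; print("low y",(s[:,1].min()+s[:,1].max())/2)
for n in("w1",None):
    if n: d=dict(np.load("w1.npz")); P=w2b(wcloud(d,d["pos"],d["rot"]))*1000
    else: d,P=c,p
    img=cv2.cvtColor(d["img"],cv2.COLOR_RGB2HSV); m=(img[...,0]>15)&(img[...,0]<30)&(img[...,1]>110)&(np.hypot(P[...,0],P[...,1]-28)<40)&(P[...,2]>20)&(P[...,2]<45)
    u=np.argwhere(m)[:,::-1].astype(np.float32); (cx,cy),_=cv2.minEnclosingCircle(P[m][:,:2].astype(np.float32)); print("ring centre",cx,cy,len(u))
```

```text
t 28.23 TCPb mm [-107.9     8.98  250.28] th -0.005 F [-0.16 -0.74 -0.59] M [-0.027  0.035 -0.076] open 0.499 grip 0.0 tauFM 0.074 tauF 0.101
bar top 156.79073567920253 [-107.93662662    7.30769756  154.52333487]
low y 7.088123445135142
ring centre 3.7411906719207764 28.548381805419922 792
ring centre 1.8660279512405396 28.376598358154297 814
```

```bash
python3 -c "
from h import *
print(ctrl.hand_in())"
```

```text
the job is handed in; nothing more can be done
None
```

I clamped the bearing, put the tommy bar back in its keeper with its collar seated, and handed the job in at about 28 s. From the torque felt at the bar I estimate 45–70 N at each jaw (not measured directly), and I touched nothing else on the bench.

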